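Pack the finished wire ornaments into the gift box

TASK

Pack the order: put the four finished gold wire ornaments (large pumpkin, small pumpkin, ox and lantern) into the gift box, each standing upright on the bottom of the foam pocket cut for its shape and size. Set each one down; do not drop it. Leave the two unfinished pieces, the pumpkin with the open top and the ox without a head, standing where they are.

Things in the scene. Friction and masses are not known exactly. Their poses are not given: they have to be found in the camera images.
- large_pumpkin: Finished gold wire pumpkin with stem and leaf, about 0.12 kg: 60 mm across, body 50 mm high (sides near vertical from 12 to 39 mm up), stem to 64 mm. Loose. Origin: centre of its underside, z up. Round, so its yaw does not matter.
- small_pumpkin: Finished gold wire pumpkin with stem and leaf, about 0.06 kg: 42 mm across, body 40 mm high (sides near vertical from 9 to 31 mm up), stem to 53 mm. Loose. Origin: centre of its underside, z up. Round, so its yaw does not matter.
- ox: Finished gold wire ox on four legs, with head, horns and tail, about 0.09 kg: 72 mm long (along its x, head to +x), 33 mm wide (along y), back 46 mm and horn tips 58 mm high. Loose. Origin: centre of its underside, z up. The origin lies midway along its whole length. Body between 17 and 46 mm up, from x = -30 to +18 mm: hold it there across its width.
- lantern: Finished square gold wire lantern with lattice sides and a pointed roof, about 0.10 kg: 44 x 44 mm, straight sides 45 mm high, roof to 65 mm. Loose. Origin: centre of its underside, z up. x and y run square to its sides.
- open_pumpkin: Unfinished gold wire pumpkin, as wide as the large one (60 mm) but without stem or leaf and 43 mm high, its top still open and dark. Stays where it stands. Loose. Origin: centre of its underside, z up. 
- headless_ox: Unfinished gold wire ox: the same body on four legs (50 mm long, 33 mm wide, 46 mm high, from x = -31 to +19 mm) but without head, horns or tail. Stays where it stands. Loose. Origin: centre of its underside, z up. 
- pad_large_round: Fixed grey foam pad 98 x 98 x 14 mm, one of four, in any order, two by two in a cream card box (204 mm square, rim 24 mm above the table). Pocket in its middle: a round pocket 76 mm in diameter, 8 mm deep with a pale floor, for the large pumpkin. Origin: centre of the pad's underside, 4 mm above the table; pocket floor 6 mm and foam top 14 mm above the origin. x and y along its sides, z up.
- pad_small_round: Fixed grey foam pad 98 x 98 x 14 mm, one of four, in any order, two by two in a cream card box (204 mm square, rim 24 mm above the table). Pocket in its middle: a round pocket 58 mm in diameter, 8 mm deep with a pale floor, for the small pumpkin. Origin: centre of the pad's underside, 4 mm above the table; pocket floor 6 mm and foam top 14 mm above the origin. x and y along its sides, z up.
- pad_slot: Fixed grey foam pad 98 x 98 x 14 mm, one of four, in any order, two by two in a cream card box (204 mm square, rim 24 mm above the table). Pocket in its middle: an oblong pocket 88 mm long (along its x) and 50 mm wide (along y), 8 mm deep with a pale floor, for the ox, head either way. Origin: centre of the pad's underside, 4 mm above the table; pocket floor 6 mm and foam top 14 mm above the origin. x and y along its sides, z up.
- pad_square: Fixed grey foam pad 98 x 98 x 14 mm, one of four, in any order, two by two in a cream card box (204 mm square, rim 24 mm above the table). Pocket in its middle: a square pocket 60 x 60 mm, its sides along x and y, 8 mm deep with a pale floor, for the lantern. Origin: centre of the pad's underside, 4 mm above the table; pocket floor 6 mm and foam top 14 mm above the origin. x and y along its sides, z up.
There are look-alikes about, which are no part of the job. Leave any blue or turquoise look-alike of the small_pumpkin alone. What is shaped like the ox but blue is not meant.

How it is judged:
At the end, for the whole second after the job is handed in: Each finished ornament stands in its own pocket: within 12 mm of the pad's centre, underside less than 9.5 mm above the pad's underside, upright within 0.15 rad (ox along its slot within 0.4 rad, head either way), released, at rest; unfinished pieces upright within 30 mm of their starts (horizontal distance between large_pumpkin and pad_large_round below 0.012 m and z of large_pumpkin in the frame of pad_large_round below 0.0095 m and angle between each of large_pumpkin, small_pumpkin, ox, lantern's own z axis and vertical below 0.15 rad and linear speed of each of large_pumpkin, small_pumpkin, ox, lantern below 0.02 m/s and horizontal distance between small_pumpkin and pad_small_round below 0.012 m and z of small_pumpkin in the frame of pad_small_round below 0.0095 m and horizontal distance between ox and pad_slot below 0.012 m and z of ox in the frame of pad_slot below 0.0095 m and horizontal distance between lantern and pad_square below 0.012 m and z of lantern in the frame of pad_square below 0.0095 m and angle between the x axis of ox and the x axis of pad_slot, either way round below 0.4 rad and distance of each of open_pumpkin, headless_ox from where it was at the start of the episode below 0.03 m and angle between each of open_pumpkin, headless_ox's own z axis and vertical below 0.2 rad); the robot touches nothing.
It fails at once if an unfinished piece is carried off or pushed more than 30 mm (distance of any of open_pumpkin, headless_ox from where it was at the start of the episode above 0.03 m).
It fails at once if an ornament is dropped or thrown (flies free of the fingers faster than 0.9 m/s, a fall of about 40 mm) ((linear speed of large_pumpkin above 0.9 m/s and contact force between large_pumpkin and the fingers below 0.05 N) or (linear speed of small_pumpkin above 0.9 m/s and contact force between small_pumpkin and the fingers below 0.05 N) or (linear speed of ox above 0.9 m/s and contact force between ox and the fingers below 0.05 N) or (linear speed of lantern above 0.9 m/s and contact force between lantern and the fingers below 0.05 N)).
It also fails if it takes over 96 s, if anything falls off the work surface, if the arm or the gripper's body presses on something with over 40 N, if the wrist force passes 120 N, or if a joint passes its speed limit or range.

ROBOT

A 6-joint arm with a two-finger parallel gripper is mounted at the origin on the work surface. World frame = base frame: x ahead of the robot, y to its left, z up, the work surface at z = 0. Lengths are in m, angles in rad, forces in N, time in s.
With the tool pointing down it reaches from about 0.4 to 0.825 m from the base axis. Payload 7 kg.
Tool frame: the origin (TCP) lies midway between the tips of the shut fingers; the grasp point (between the pads) lies 19 mm behind it; z points along the fingers, y is the line along which they close (so a half turn about z gives the same grasp; the last joint's range is limited). The gripper opens to 88 mm and grips with 3 to 60 N. Pads are 19 mm wide; open, the fingers measure 130 mm over their backs; the gripper's body (78 mm by 193 mm) begins 47 mm behind the grasp point.
Start: joints at [-1.03, 0.359, 0.012, 0, -1.224, -0.288], TCP at [0.169, -0.654, 0.227] pointing down, gripper open.
Joint ranges: [-3.07, 3.07], [-1.43, 2.12], [-1.02, 1.25], [-3.03, 1.67], [-3.05, -0], [-3.03, 3.03]. Speed limits (rad/s): [2.39, 2.39, 3.01, 3.14, 3.14, 3.14].

INTERFACE

Orientations are given as [roll, pitch, yaw] about the fixed x, y, z axes, in that order (R = Rz(yaw) Ry(pitch) Rx(roll)).
In Python, from station import arm, grab_frame, camera_params, spot_in gives the robot as it stands.
- The arm moves only by the shell command python3 -m jog 'ROWS' [FORCE]. ROWS is JSON, a list that holds one entry, the list of rows, each a list of 7 numbers: the shift along the tool's x, y, z in mm, then the turn, a rotation vector about the tool's x, y, z in rad, then the finger opening in mm, from 0 to 87.6. In form: [[[x, y, z, wx, wy, wz, fingers], ...]]. A call has 1 to 20 rows; each row is the pose to reach, as a shift and turn from the pose commanded when the call began, along the tool's axes at that moment; what a row does not reach only later rows make up. A row lasts 1/8 s, in which the tool goes at most 62.5 mm and 10.7 degrees, less where a joint would pass 70% of its speed; a pose out of reach is approached as far as the arm can. A call with a gripper value outside its range is refused whole. The fingers move at their own pace and stop on an object; FORCE is the grip in N (left out, the last holds). Time passes only in rows, so rows that repeat a pose let the fingers close. It gives the time, the measured TCP pose, the force, the opening and the grip force at its end, in the units of the state.
- arm.get_state(): the state, without advancing time (a new reading comes with each control period).
- grab_frame(name): name is "side" or "top"; returns (picture, depth): 384x512x3 uint8, blue, green, red; 384x512 float32, m along the optical axis (not along the pixel's ray), 0 where there is no reading.
- camera_params(name): a dict with "mtx" (3x3 intrinsics, pixels), "R" (3x3) and "t" (3): a world point X has camera coordinates R X + t. Camera axes: x right, y down, z forward; pixel columns grow to the right and rows downward; lengths in m; the calibration is good to about 2 mm. A picture is of the moment at which its call begins. camera_params takes no time and is no camera call.
- arm.job_done(): hands the job in; it is judged then, once.
Trained networks look in the newest picture that a camera, given by its name, has taken for a name from the list of things; names that differ only in an ending like _2 or _b are one class to them, and where a whole thing is asked for, a point or a joint stands for the part that bears it (a point fixed in the world has none). Each returns a list of dicts, best first, with "confidence" (0 to 1); they miss things now and then, are a little off and sometimes report something else, mostly with a low value. They report only what shows in the picture. A call takes as long as a camera call. They do not tell look-alikes from the thing itself.
- spot_in(query, camera): "uv" ([column, row] in pixels, amid what is visible of it).
The state is a dict: "t": time; "q": joint angles; "qd": joint speeds; "joint_efforts": joint torques, N m; "eef_pos": TCP position; "ee_rot": TCP orientation; "force": force on the tool from outside, world axes, zero at the start; "moment": the same for the moment, N m; "width": finger opening in m; "gripper_force": force on a finger pad.
Only numpy, scipy, OpenCV 4.12 (cv2) and the standard library are available. Lean on these libraries where they do the work, as an engineer would, in place of code of your own. Each camera call takes 0.05 s, during which the arm holds its last target. There are 200 camera calls.

## Working session

There is one attempt and no reset: what is moved stays moved. The work goes in short steps, Python scripts to look and compute and a shell command to move; the robot and the scene stay as the last step left them, time stands still between calls to the robot, and variables do not carry over. Pictures are saved under pics/ and viewed, at most 14 in all, crops included, and the job is handed in when it is done.

```bash
mkdir -p pics; ls
python3 - <<'E'
from station import arm, grab_frame, camera_params
import cv2,numpy as np
s=arm.get_state(); print(s['t'],s['eef_pos'],s['ee_rot'],s['width'])
for n in('top','side'):
    p,d=grab_frame(n); cv2.imwrite(f'pics/{n}0.png',p); np.save(f'{n}d.npy',d)
    c=camera_params(n); print(n,np.round(c['mtx'],1).tolist(),np.round(c['R'],3).tolist(),c['t'], (-c['R'].T@c['t']))
E
```

```text
pics
0.0 [ 0.16869787 -0.65307656  0.22560518] [ 3.13992138e+00 -1.53720974e-04 -2.88888110e+00] 0.08762247235466172
top [[385.7, 0.0, 253.5], [0.0, 385.7, 187.2], [0.0, 0.0, 1.0]] [[-0.004, -1.0, -0.014], [-0.992, 0.005, -0.129], [0.129, 0.013, -0.992]] [-0.02614585  0.5657836   0.91231627] [ 0.44328579 -0.04101171  0.97720591]
side [[388.7, 0.0, 259.0], [0.0, 388.7, 185.6], [0.0, 0.0, 1.0]] [[0.757, -0.653, 0.008], [-0.35, -0.415, -0.84], [0.552, 0.633, -0.543]] [-0.43200247  0.21180138  0.59441773] [ 0.07318004 -0.57050948  0.50396628]
```

View pics/top0.png

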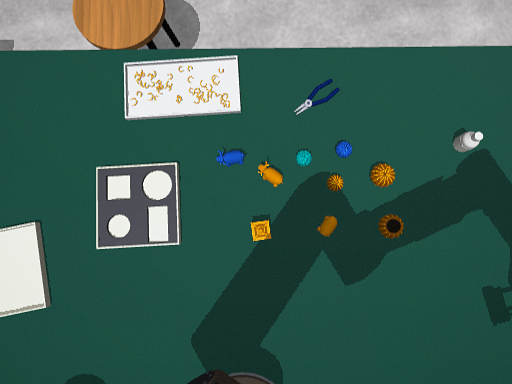

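View pics/side0.png

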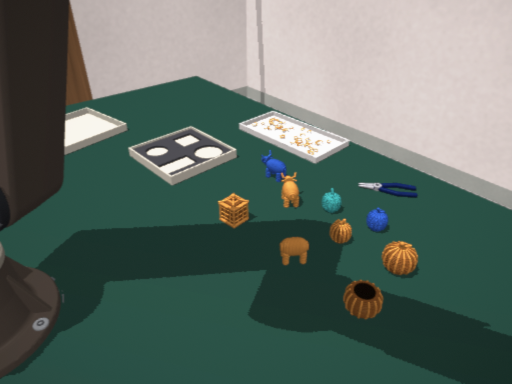

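The top view shows the large pumpkin at (383,175), small pumpkin (335,182), ox (270,174) facing upper left, lantern (261,231), headless ox (328,226) and open pumpkin (391,226). The pockets are square (119,187), large round (157,185), small round (119,226) and slot (158,224). Next I'll measure them.

```bash
cat > h.py <<'E'
import cv2,numpy as np
from station import arm, grab_frame, camera_params
def cloud(n,d):
    c=camera_params(n);K=c['mtx'];v,u=np.mgrid[:d.shape[0],:d.shape[1]]
    P=np.dstack([(u-K[0,2])/K[0,0]*d,(v-K[1,2])/K[1,1]*d,d])
    return (P-c['t'])@c['R']
E
python3 - <<'E'
from h import *
np.set_printoptions(precision=4,suppress=True)
d=np.load('topd.npy');p=cv2.imread('pics/top0.png');W=cloud('top',d)
print('table z',np.median(W[250:330,100:180,2]))
hsv=cv2.cvtColor(p,cv2.COLOR_BGR2HSV)
gold=(hsv[...,0]>5)&(hsv[...,0]<30)&(hsv[...,1]>110)
for n,(u,v) in dict(large=(383,175),small=(335,182),ox=(270,174),lantern=(261,231),headless=(328,226),openp=(391,226),bluox=(231,157),turq=(304,157),blue=(344,149)).items():
    r=24; 
    m=np.zeros(d.shape,bool); m[v-r:v+r,u-r:u+r]=1
    m&=(W[...,2]>.012)&(W[...,2]<.09)&(d>0)
    k,l,st,ce=cv2.connectedComponentsWithStats(m.astype(np.uint8)); m=l==l[m&(np.hypot(*(np.mgrid[:384,:512]-np.array([v,u])[:,None,None]))<6)].max()
    q=W[m]; 
    c,rad=cv2.minEnclosingCircle((q[:,:2]*1000).astype(np.float32))
    b=cv2.minAreaRect((q[:,:2]*1000).astype(np.float32))
    print(n,m.sum(),'circ',np.round(c,1),round(rad,1),'rect',np.round(b[0],1),np.round(b[1],1),round(b[2],1),'zmax',q[:,2].max(), 'top pts',np.round(q[np.argsort(-q[:,2])[:5]].mean(0)*1000))
white=((hsv[...,1]<60)&(hsv[...,2]>150)).astype(np.uint8); white[:,:100]=0
for n,(u,v) in dict(square=(119,187),lr=(157,185),sr=(119,226),slot=(158,224)).items():
    k,l=cv2.connectedComponents(white); m=l==l[v,u]
    c=camera_params('top');uv=np.argwhere(m)[:,::-1]
    ray=(np.c_[uv,np.ones(len(uv))]@np.linalg.inv(c['mtx']).T)@c['R'];o=-c['R'].T@c['t']
    q=o+ray*((.010-o[2])/ray[:,2])[:,None]
    b=cv2.minAreaRect((q[:,:2]*1000).astype(np.float32))
    print(n,m.sum(),np.round(b[0],1),np.round(b[1],1),round(b[2],1),'mean',q.mean(0)*1000,'z',np.median(W[m][:,2]))
E
```

```text
table z -0.000938748898874859
large 446 circ [ 594.4 -347.1] 29.2 rect [ 594.4 -346. ] [57.5 53.6] 2.8 zmax 0.06585162901275554 top pts [ 591. -348.   63.]
small 210 circ [ 577.4 -230.9] 20.4 rect [ 577.5 -230.2] [37.9 39.5] 60.4 zmax 0.051694458762877954 top pts [ 578. -233.   50.]
ox 314 circ [596.7 -70.7] 34.9 rect [596.8 -70.8] [69.8 32.4] 55.1 zmax 0.057316373746723735 top pts [614. -52.  55.]
lantern 338 circ [459.6 -45.2] 30.9 rect [459.5 -45.1] [44.1 44.3] 8.5 zmax 0.06464962708540696 top pts [459. -46.  63.]
headless 268 circ [ 470.5 -209.8] 25.8 rect [ 470.5 -209.7] [32.7 50.5] 53.7 zmax 0.04902303204967204 top pts [ 472. -208.   48.]
openp 473 circ [ 469.7 -362.4] 30.0 rect [ 468.3 -361.9] [57.4 55.3] 26.9 zmax 0.04725758978340133 top pts [ 462. -368.   46.]
bluox 310 circ [641.9  29.4] 34.9 rect [641.4  29.1] [33.3 69.4] 9.2 zmax 0.05750066982875914 top pts [640.  54.  56.]
turq 203 circ [ 640.7 -154.1] 20.7 rect [ 640.5 -152.6] [39.5 38.2] 25.9 zmax 0.052641779243164315 top pts [ 642. -152.   50.]
blue 212 circ [ 662.3 -255.4] 20.4 rect [ 662.  -254.5] [39.3 36.3] 67.5 zmax 0.05230043399623449 top pts [ 659. -254.   51.]
square 507 [571.6 314.8] [60.  53.8] 2.6 mean [572.0887 315.0979  10.    ] z 0.009071389651957225
lr 661 [577.4 216.9] [71.7 72.9] 45.7 mean [576.952  216.6843  10.    ] z 0.009214207675671085
sr 384 [475.  309.6] [55.4 50.4] 2.2 mean [473.8885 309.7016  10.    ] z 0.009303223586022362
slot 667 [478.9 212.9] [87.6 48. ] 1.5 mean [479.0333 211.6126  10.    ] z 0.009229678049406036
```

```bash
cat >> h.py <<'E'
from scipy.spatial.transform import Rotation as Ro
def plan(*targets):
    "each target x,y,z mm, yaw deg -> shift in tool mm + rotvec from the present pose"
    s=arm.get_state();R=Ro.from_euler('xyz',s['ee_rot']);p=s['eef_pos']*1000
    print('t',round(s['t'],2),'at',np.round(p,1),np.degrees(s['ee_rot']).round(1),'w',round(s['width']*1000,1),'gf',np.round(s['gripper_force'],1),'q6',round(s['q'][5],2))
    for x,y,z,yaw in targets:
        T=Ro.from_euler('xyz',[np.pi,0,np.radians(yaw)])
        print((x,y,z,yaw),R.inv().apply(np.array([x,y,z])-p).round(1),(R.inv()*T).as_rotvec().round(3))
E
python3 -c "
from h import *
plan((594,-347,150,-132.4),(594,-347,90,-132.4))"
```

```text
t 0.1 at [ 168.7 -653.1  225.7] [ 179.9   -0.  -165.5] w 87.6 gf 0.0 q6 -0.29
(594, -347, 150, -132.4) [-488.3  190.    75.9] [ 0.001  0.    -0.578]
(594, -347, 90, -132.4) [-488.3  189.9  135.9] [ 0.001  0.    -0.578]
```

```bash
python3 -m jog '[[[-40,16,0,0,0,-0.05,80],[-90,35,0,0,0,-0.12,80],[-140,55,0,0,0,-0.2,80],[-190,74,0,0,0,-0.28,80],[-240,93,10,0,0,-0.36,80],[-290,113,20,0,0,-0.44,80],[-340,132,30,0,0,-0.5,80],[-390,152,45,0,0,-0.55,80],[-440,171,60,0,0,-0.578,80],[-475,185,70,0,0,-0.578,80],[-488.3,190,76,0,0,-0.578,80],[-488.3,190,76,0,0,-0.578,80],[-488.3,190,76,0,0,-0.578,80]]]' 20; python3 -c "
from h import *
plan((594,-347,90,-132.4),(594,-347,13,-132.4))
p,d=grab_frame('side');cv2.imwrite('pics/s1.png',p)"
```

```text
t: 1.72
eef_pos: [0.5933, -0.3482, 0.1509]
ee_rot: [-3.142, -0.0, -2.312]
force: [0.6, -1.4, -0.7]
width: 0.08
gripper_force: 0.0
t 1.73 at [ 593.3 -348.2  150.9] [-180.    -0.  -132.4] w 80.0 gf 0.0 q6 -0.49
(594, -347, 90, -132.4) [-1.4  0.3 60.9] [-0.    -0.    -0.001]
(594, -347, 13, -132.4) [ -1.4   0.3 137.9] [-0.    -0.    -0.001]
```

View pics/s1.png

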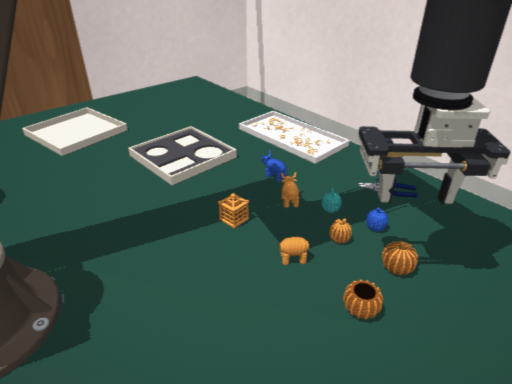

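The picture shows the open fingers around (415,197), directly above the large pumpkin at (400,258), which matches the projected TCP. I'll descend, grip and lift.

```bash
python3 -m jog '[[[-1,0,30,0,0,0,80],[-1.4,0.3,65,0,0,0,80],[-1.4,0.3,95,0,0,0,80],[-1.4,0.3,118,0,0,0,80],[-1.4,0.3,132,0,0,0,80],[-1.4,0.3,138,0,0,0,80],[-1.4,0.3,138,0,0,0,80],[-1.4,0.3,138,0,0,0,50],[-1.4,0.3,138,0,0,0,50],[-1.4,0.3,138,0,0,0,50],[-1.4,0.3,138,0,0,0,50],[-1.4,0.3,138,0,0,0,50]]]' 20;  python3 -c "
from h import *
plan((594,-347,110,-132.4))"
```

```text
t: 3.28
eef_pos: [0.5955, -0.3464, 0.0134]
ee_rot: [-3.14, 0.0, -2.31]
force: [-0.3, 1.2, 5.8]
width: 0.0586
gripper_force: 20.0
t 3.27 at [ 595.5 -346.4   13.4] [-179.9    0.  -132.4] w 58.6 gf 20.0 q6 -0.5
(594, -347, 110, -132.4) [  1.4   0.5 -96.6] [-0.001  0.     0.   ]
```

```bash
python3 -m jog '[[[0,0,-10,0,0,0,50],[0,0,-30,0,0,0,50],[0,0,-55,0,0,0,50],[0,0,-80,0,0,0,50],[0,0,-97,0,0,0,50],[0,0,-97,0,0,0,50]]]' 20;  python3 -c "
from h import *
plan((577,215.5,110,-132.4))"
```

```text
t: 4.03
eef_pos: [0.5956, -0.3465, 0.1116]
ee_rot: [-3.139, 0.001, -2.311]
force: [0.2, -0.1, -1.7]
width: 0.0588
gripper_force: 20.0
t 4.03 at [ 595.6 -346.5  111.6] [-1.798e+02  1.000e-01 -1.324e+02] w 58.8 gf 20.0 q6 -0.5
(577, 215.5, 110, -132.4) [-402.5  392.6    1.1] [-0.003  0.001  0.   ]
```

```bash
python3 -m jog '[[[-8,8,0,0,0,0,50],[-24,23,0,0,0,0,50],[-48,47,0,0,0,0,50],[-75,73,0,0,0,0,50],[-105,102,0,0,0,0,50],[-135,132,0,0,0,0,50],[-165,161,0,0,0,0,50],[-195,190,0,0,0,0,50],[-225,219,0,0,0,0,50],[-255,249,0,0,0,0,50],[-285,278,0,0,0,0,50],[-315,307,0,0,0,0,50],[-345,337,0,0,0,0,50],[-370,361,0,0,0,0,50],[-390,380,0,0,0,0,50],[-400,390,0,0,0,0,50],[-402.5,392.6,0,0,0,0,50],[-402.5,392.6,0,0,0,0,50],[-402.5,392.6,0,0,0,0,50]]]' 20;  python3 -c "
from h import *
plan((577,215.5,60,-132.4),(577,215.5,23.5,-132.4))
p,d=grab_frame('side');cv2.imwrite('pics/s2.png',cv2.resize(p[60:260,60:330],None,fx=2.5,fy=2.5))
p,d=grab_frame('top');cv2.imwrite('pics/t2.png',p)"
```

```text
t: 6.4
eef_pos: [0.5762, 0.2149, 0.1095]
ee_rot: [3.142, -0.0, -2.312]
force: [0.2, -0.4, -0.7]
width: 0.0586
gripper_force: 20.0
t 6.4 at [576.2 214.9 109.5] [ 180.    -0.  -132.5] w 58.6 gf 20.0 q6 -1.42
(577, 215.5, 60, -132.4) [-1.  -0.2 49.5] [ 0.    -0.    -0.001]
(577, 215.5, 23.5, -132.4) [-1.  -0.2 86. ] [ 0.    -0.    -0.001]
```

View pics/s2.png

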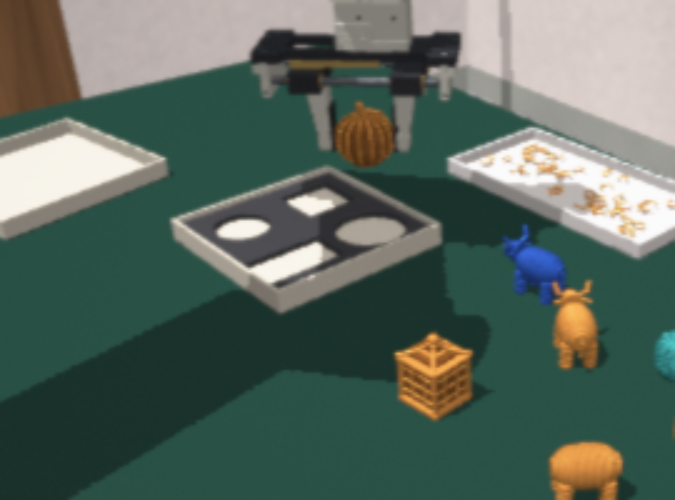

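The side crop shows the pumpkin upright in the fingers at (365,135), above the large round pocket at (370,230). I'll lower it, open partly and rise.

```bash
python3 -m jog '[[[-1,0,15,0,0,0,50],[-1,0,38,0,0,0,50],[-1,0,58,0,0,0,50],[-1,0,72,0,0,0,50],[-1,0,80,0,0,0,50],[-1,0,84,0,0,0,50],[-1,0,86,0,0,0,50],[-1,0,86,0,0,0,50],[-1,0,86,0,0,0,50]]]' 20;  python3 -m jog '[[[0,0,0,0,0,0,68],[0,0,0,0,0,0,68],[0,0,0,0,0,0,68],[0,0,-5,0,0,0,68],[0,0,-20,0,0,0,68],[0,0,-40,0,0,0,68],[0,0,-65,0,0,0,68],[0,0,-90,0,0,0,68]]]' 20; python3 -c "
from h import *
plan((578,-231,110,-177.4),(578,-231,110,-87.4))"
```

```text
t: 7.62
eef_pos: [0.5772, 0.2167, 0.024]
ee_rot: [-3.141, 0.001, -2.311]
force: [-0.8, 0.1, -1.3]
width: 0.0591
gripper_force: 20.0
t: 8.62
eef_pos: [0.5772, 0.2166, 0.1156]
ee_rot: [-3.141, 0.001, -2.311]
force: [-0.3, 0.1, -0.1]
width: 0.068
gripper_force: 0.0
t 8.62 at [577.2 216.6 115.6] [-1.800e+02  1.000e-01 -1.324e+02] w 68.0 gf 0.0 q6 -1.42
(578, -231, 110, -177.4) [ 330.  -302.4    5.4] [0.    0.001 0.786]
(578, -231, 110, -87.4) [ 330.  -302.4    5.4] [-0.001  0.001 -0.785]
```

```bash
python3 -m jog '[[[25,-23,0,0,0,-0.05,58],[60,-55,0,0,0,-0.15,58],[95,-87,0,0,0,-0.25,58],[130,-119,0,0,0,-0.35,58],[165,-151,0,0,0,-0.45,58],[200,-183,0,0,0,-0.55,58],[235,-215,0,0,0,-0.65,58],[270,-247,0,0,0,-0.74,58],[300,-275,3,0,0,-0.785,58],[320,-293,5,0,0,-0.785,58],[330,-302.4,5.4,0,0,-0.785,58],[330,-302.4,5.4,0,0,-0.785,58],[330,-302.4,5.4,0,0,-0.785,58]]]' 20; python3 -c "
from h import *
plan((578,-231,12,-87.4))
p,d=grab_frame('side');cv2.imwrite('pics/s3.png',cv2.resize(p[60:260,100:440],None,fx=2.2,fy=2.2))"
```

```text
t: 10.25
eef_pos: [0.5779, -0.2304, 0.1086]
ee_rot: [-3.141, 0.0, -1.525]
force: [0.8, -0.6, -0.6]
width: 0.0581
gripper_force: 0.0
t 10.25 at [ 577.9 -230.4  108.6] [-180.     0.   -87.4] w 58.1 gf 0.0 q6 0.11
(578, -231, 12, -87.4) [ 0.6 -0.  96.6] [-0.  0.  0.]
```

View pics/s3.png

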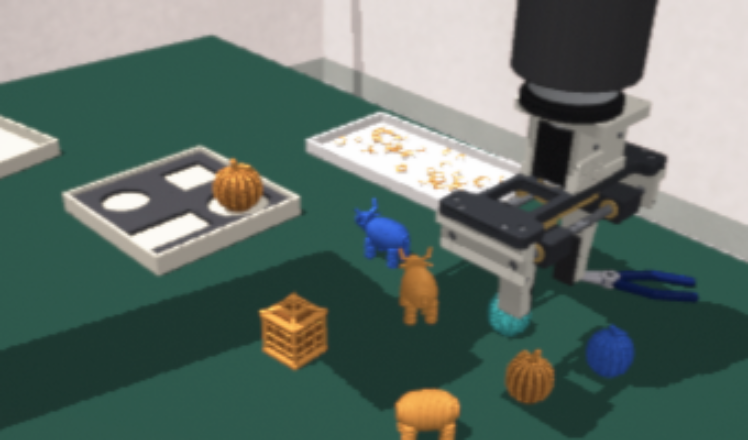

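The large pumpkin stands in its pocket at (238,188) and the fingers are above the small pumpkin at (530,375). I'll pick that one up next.

```bash
python3 -m jog '[[[0.6,0,20,0,0,0,58],[0.6,0,45,0,0,0,58],[0.6,0,70,0,0,0,58],[0.6,0,86,0,0,0,58],[0.6,0,94,0,0,0,58],[0.6,0,96.6,0,0,0,58],[0.6,0,96.6,0,0,0,58],[0.6,0,96.6,0,0,0,34],[0.6,0,96.6,0,0,0,34],[0.6,0,96.6,0,0,0,34],[0.6,0,96.6,0,0,0,34],[0.6,0,96.6,0,0,0,34]]]' 15; python3 -m jog '[[[0,0,-10,0,0,0,34],[0,0,-30,0,0,0,34],[0,0,-55,0,0,0,34],[0,0,-80,0,0,0,34],[0,0,-100,0,0,0,34],[0,0,-105,0,0,0,34],[0,0,-105,0,0,0,34]]]' 15;  python3 -c "
from h import *
plan((474.5,309,117,-87.4))"
```

```text
t: 11.8
eef_pos: [0.5781, -0.2318, 0.0121]
ee_rot: [-3.141, -0.0, -1.526]
force: [-1.4, 0.5, 4.3]
width: 0.0407
gripper_force: 15.0
t: 12.68
eef_pos: [0.5776, -0.2316, 0.1164]
ee_rot: [-3.142, 0.0, -1.526]
force: [-0.2, 0.9, -0.6]
width: 0.0407
gripper_force: 15.0
t 12.68 at [ 577.6 -231.6  116.4] [-180.     0.   -87.4] w 40.7 gf 15.0 q6 0.11
(474.5, 309, 117, -87.4) [-5.446e+02  7.870e+01 -4.000e-01] [-0.     0.    -0.001]
```

```bash
python3 -m jog '[[[-12,2,0,0,0,0,34],[-35,5,0,0,0,0,34],[-65,9,0,0,0,0,34],[-100,14,0,0,0,0,34],[-140,20,0,0,0,0,34],[-180,26,0,0,0,0,34],[-220,32,0,0,0,0,34],[-260,38,0,0,0,0,34],[-300,43,0,0,0,0,34],[-340,49,0,0,0,0,34],[-380,55,0,0,0,0,34],[-420,61,0,0,0,0,34],[-460,66,0,0,0,0,34],[-495,71,0,0,0,0,34],[-520,75,0,0,0,0,34],[-537,78,0,0,0,0,34],[-544.6,78.7,0,0,0,0,34],[-544.6,78.7,0,0,0,0,34],[-544.6,78.7,0,0,0,0,34],[-544.6,78.7,0,0,0,0,34]]]' 15;  python3 -c "
from h import *
plan((474.5,309,22.5,-87.4))
p,d=grab_frame('side');cv2.imwrite('pics/s4.png',cv2.resize(p[60:260,60:330],None,fx=2.5,fy=2.5))"
```

```text
t: 15.18
eef_pos: [0.4748, 0.3081, 0.1166]
ee_rot: [3.142, 0.0, -1.527]
force: [-0.5, 0.0, -0.4]
width: 0.0409
gripper_force: 15.0
t 15.18 at [474.8 308.1 116.6] [180.    0.  -87.5] w 40.9 gf 15.0 q6 -0.88
(474.5, 309, 22.5, -87.4) [-0.9  0.3 94.1] [ 0.     0.    -0.001]
```

View pics/s4.png

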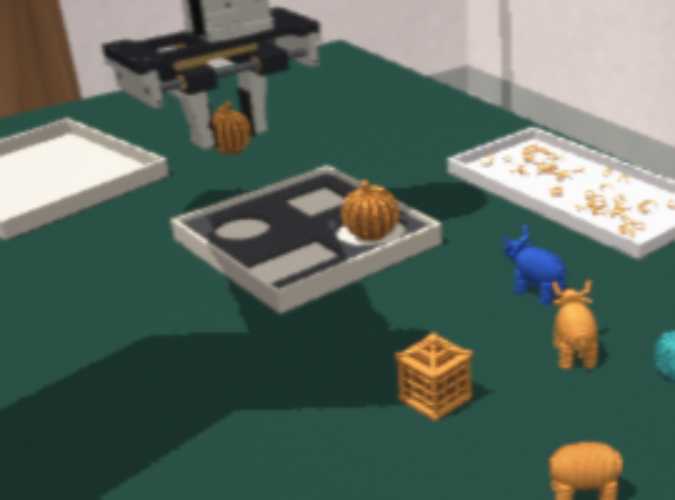

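The small pumpkin is held upright at (230,130), above the small round pocket at (243,230). I'll set it down.

```bash
python3 -m jog '[[[-0.9,0.3,15,0,0,0,34],[-0.9,0.3,40,0,0,0,34],[-0.9,0.3,64,0,0,0,34],[-0.9,0.3,80,0,0,0,34],[-0.9,0.3,89,0,0,0,34],[-0.9,0.3,93,0,0,0,34],[-0.9,0.3,94.3,0,0,0,34],[-0.9,0.3,94.3,0,0,0,34],[-0.9,0.3,94.3,0,0,0,34]]]' 15;  python3 -m jog '[[[0,0,0,0,0,0,50],[0,0,0,0,0,0,50],[0,0,0,0,0,0,50],[0,0,-5,0,0,0,50],[0,0,-20,0,0,0,50],[0,0,-40,0,0,0,50],[0,0,-65,0,0,0,50],[0,0,-90,0,0,0,50]]]' 15; python3 -c "
from h import *
plan((460,-45,115,-81.5))"
```

```text
t: 16.35
eef_pos: [0.4745, 0.31, 0.0228]
ee_rot: [-3.141, 0.001, -1.526]
force: [0.4, 0.1, -1.3]
width: 0.0411
gripper_force: 15.0
t: 17.35
eef_pos: [0.4745, 0.3098, 0.1143]
ee_rot: [-3.141, 0.001, -1.526]
force: [-0.4, 0.5, -0.1]
width: 0.05
gripper_force: 0.0
t 17.35 at [474.5 309.8 114.3] [-180.     0.   -87.4] w 50.0 gf 0.0 q6 -0.88
(460, -45, 115, -81.5) [353.8  30.5  -1. ] [-0.001  0.001 -0.103]
```

```bash
python3 -m jog '[[[25,2,0,0,0,0,60],[65,6,0,0,0,-0.02,60],[105,9,0,0,0,-0.04,60],[145,13,0,0,0,-0.06,60],[185,16,0,0,0,-0.08,60],[225,19,0,0,0,-0.1,60],[265,23,0,0,0,-0.103,60],[305,26,0,0,0,-0.103,60],[335,29,0,0,0,-0.103,60],[350,30,0,0,0,-0.103,60],[353.8,30.5,0,0,0,-0.103,60],[353.8,30.5,0,0,0,-0.103,60],[353.8,30.5,0,0,0,-0.103,60]]]' 15; python3 -c "
from h import *
plan((460,-45,13,-81.5))
p,d=grab_frame('side');cv2.imwrite('pics/s5.png',cv2.resize(p[60:260,60:330],None,fx=2.5,fy=2.5))"
```

```text
t: 18.98
eef_pos: [0.4599, -0.0445, 0.1123]
ee_rot: [-3.142, -0.0, -1.422]
force: [0.4, 0.5, -0.3]
width: 0.0603
gripper_force: 0.0
t 18.98 at [459.9 -44.5 112.3] [-180.    -0.   -81.5] w 60.3 gf 0.0 q6 -0.18
(460, -45, 13, -81.5) [ 0.5 -0.  99.3] [-0.     0.     0.001]
```

View pics/s5.png

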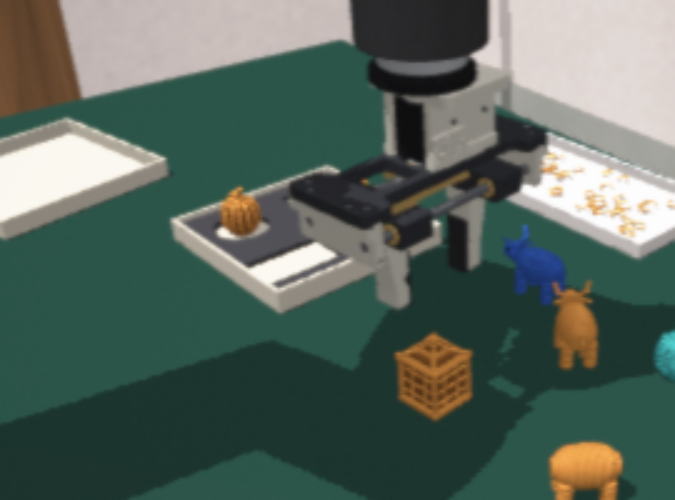

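The small pumpkin stands in its pocket at (240,213), and the fingers are above the lantern at (434,377). I'll pick up the lantern.

```bash
python3 -m jog '[[[0.5,0,20,0,0,0,60],[0.5,0,45,0,0,0,60],[0.5,0,70,0,0,0,60],[0.5,0,88,0,0,0,60],[0.5,0,96,0,0,0,60],[0.5,0,99,0,0,0,60],[0.5,0,99,0,0,0,60],[0.5,0,99,0,0,0,38],[0.5,0,99,0,0,0,38],[0.5,0,99,0,0,0,38],[0.5,0,99,0,0,0,38],[0.5,0,99,0,0,0,38]]]' 15; python3 -m jog '[[[0,0,-10,0,0,0,38],[0,0,-30,0,0,0,38],[0,0,-55,0,0,0,38],[0,0,-80,0,0,0,38],[0,0,-100,0,0,0,38],[0,0,-105,0,0,0,38],[0,0,-105,0,0,0,38]]]' 15;  python3 -c "
from h import *
plan((572.5,313.5,117,-87.4))"
```

```text
t: 20.52
eef_pos: [0.4602, -0.0455, 0.0137]
ee_rot: [-3.141, 0.0, -1.423]
force: [-0.9, 0.6, 5.7]
width: 0.0437
gripper_force: 14.9
t: 21.4
eef_pos: [0.4596, -0.0456, 0.1182]
ee_rot: [-3.141, 0.0, -1.423]
force: [0.8, -0.2, -1.6]
width: 0.0436
gripper_force: 14.9
t 21.4 at [459.6 -45.6 118.2] [-180.     0.   -81.5] w 43.6 gf 14.9 q6 -0.18
(572.5, 313.5, 117, -87.4) [-338.6 -164.5    1.4] [-0.     0.     0.102]
```

```bash
python3 -m jog '[[[-10,-5,0,0,0,0,38],[-30,-15,0,0,0,0.02,38],[-55,-27,0,0,0,0.04,38],[-85,-41,0,0,0,0.06,38],[-115,-56,0,0,0,0.08,38],[-145,-70,0,0,0,0.1,38],[-175,-85,0,0,0,0.102,38],[-205,-100,0,0,0,0.102,38],[-235,-114,0,0,0,0.102,38],[-265,-129,0,0,0,0.102,38],[-295,-143,0,0,0,0.102,38],[-318,-154,0,0,0,0.102,38],[-332,-161,0,0,0,0.102,38],[-338.6,-164.5,0,0,0,0.102,38],[-338.6,-164.5,0,0,0,0.102,38],[-338.6,-164.5,0,0,0,0.102,38]]]' 15;  python3 -c "
from h import *
plan((572.5,313.5,24,-87.4))
p,d=grab_frame('side');cv2.imwrite('pics/s6.png',cv2.resize(p[60:260,60:330],None,fx=2.5,fy=2.5))"
```

```text
t: 23.4
eef_pos: [0.5724, 0.3128, 0.1183]
ee_rot: [3.141, -0.0, -1.525]
force: [0.3, -1.3, -1.4]
width: 0.044
gripper_force: 14.9
t 23.4 at [572.4 312.8 118.3] [180.   -0.  -87.4] w 44.0 gf 14.9 q6 -0.75
(572.5, 313.5, 24, -87.4) [-0.7 -0.2 94.3] [ 0. -0.  0.]
```

View pics/s6.png

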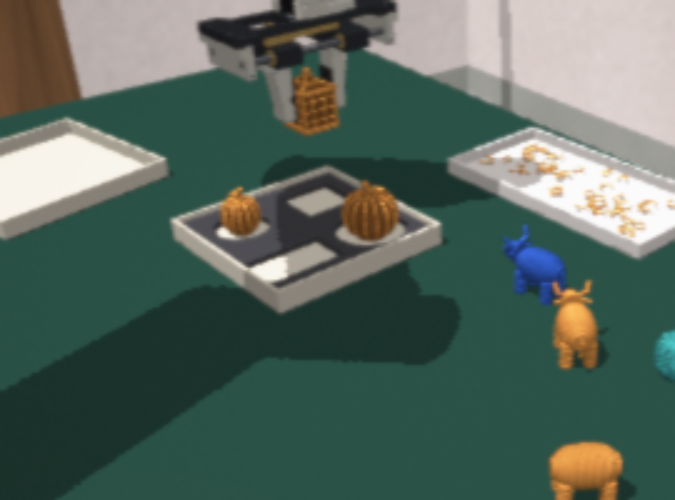

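The lantern is held upright at (315,103), above the square pocket at (317,203). I'll set it down.

```bash
python3 -m jog '[[[-0.7,-0.2,15,0,0,0,38],[-0.7,-0.2,40,0,0,0,38],[-0.7,-0.2,64,0,0,0,38],[-0.7,-0.2,80,0,0,0,38],[-0.7,-0.2,89,0,0,0,38],[-0.7,-0.2,93,0,0,0,38],[-0.7,-0.2,94.3,0,0,0,38],[-0.7,-0.2,94.3,0,0,0,38],[-0.7,-0.2,94.3,0,0,0,38]]]' 15;  python3 -m jog '[[[0,0,0,0,0,0,52],[0,0,0,0,0,0,52],[0,0,0,0,0,0,52],[0,0,-5,0,0,0,52],[0,0,-20,0,0,0,52],[0,0,-40,0,0,0,52],[0,0,-65,0,0,0,52],[0,0,-90,0,0,0,52]]]' 15; python3 -c "
from h import *
a=np.radians(55.1);x=596.8-6*np.cos(a);y=-70.8-6*np.sin(a);print(x,y)
plan((x,y,115,-124.9))"
```

```text
t: 24.58
eef_pos: [0.573, 0.3145, 0.0246]
ee_rot: [-3.141, 0.001, -1.525]
force: [0.9, -0.6, -0.9]
width: 0.0441
gripper_force: 14.9
t: 25.58
eef_pos: [0.573, 0.3144, 0.116]
ee_rot: [-3.141, 0.001, -1.525]
force: [-0.3, 0.1, 0.2]
width: 0.052
gripper_force: 0.0
593.3671247593269 -75.72091125524263
t 25.57 at [573.  314.4 116. ] [-180.     0.   -87.4] w 52.0 gf 0.0 q6 -0.75
(np.float64(593.3671247593269), np.float64(-75.72091125524263), 115, -124.9) [390.6  -2.4   0.8] [-0.001  0.001  0.655]
```

```bash
python3 -m jog '[[[20,0,0,0,0,0,52],[55,0,0,0,0,0.08,52],[95,0,0,0,0,0.17,52],[135,-1,0,0,0,0.26,52],[175,-1,0,0,0,0.35,52],[215,-1,0,0,0,0.44,52],[255,-2,0,0,0,0.53,52],[295,-2,0,0,0,0.6,52],[330,-2,0,0,0,0.655,52],[360,-2.4,0,0,0,0.655,52],[380,-2.4,0,0,0,0.655,52],[390.6,-2.4,0,0,0,0.655,52],[390.6,-2.4,0,0,0,0.655,52],[390.6,-2.4,0,0,0,0.655,52]]]' 15; python3 -c "
from h import *
plan((593.4,-75.7,13.5,-124.9))
p,d=grab_frame('side');cv2.imwrite('pics/s7.png',cv2.resize(p[60:260,60:330],None,fx=2.5,fy=2.5))"
```

```text
t: 27.32
eef_pos: [0.5931, -0.0752, 0.1139]
ee_rot: [3.142, 0.0, -2.179]
force: [-0.5, 0.2, -0.0]
width: 0.052
gripper_force: 0.0
t 27.32 at [593.1 -75.2 113.9] [ 180.     0.  -124.9] w 52.0 gf 0.0 q6 -0.81
(593.4, -75.7, 13.5, -124.9) [  0.3  -0.5 100.4] [0.    0.    0.001]
```

View pics/s7.png

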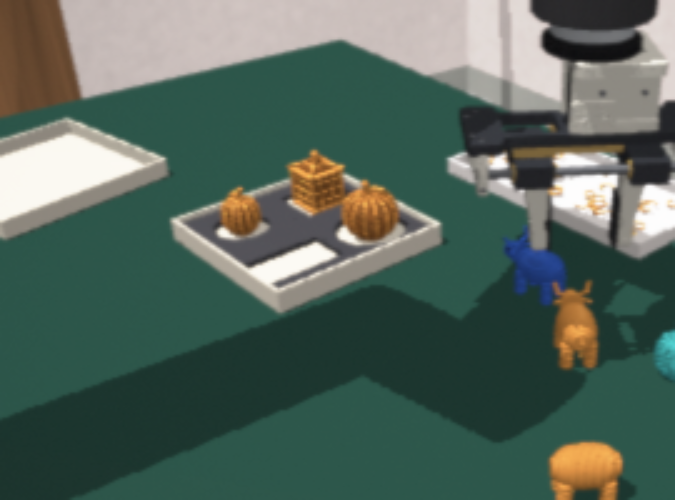

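The lantern is seated at (317,183) and the fingers straddle the ox (575,320) across its width. I'll pick up the ox.

```bash
python3 -m jog '[[[0.3,-0.5,20,0,0,0,52],[0.3,-0.5,45,0,0,0,52],[0.3,-0.5,70,0,0,0,52],[0.3,-0.5,88,0,0,0,52],[0.3,-0.5,97,0,0,0,52],[0.3,-0.5,100,0,0,0,52],[0.3,-0.5,100,0,0,0,52],[0.3,-0.5,100,0,0,0,27],[0.3,-0.5,100,0,0,0,27],[0.3,-0.5,100,0,0,0,27],[0.3,-0.5,100,0,0,0,27],[0.3,-0.5,100,0,0,0,27]]]' 15; python3 -m jog '[[[0,0,-10,0,0,0,27],[0,0,-30,0,0,0,27],[0,0,-55,0,0,0,27],[0,0,-80,0,0,0,27],[0,0,-100,0,0,0,27],[0,0,-105,0,0,0,27],[0,0,-105,0,0,0,27]]]' 15;  python3 -c "
from h import *
plan((473,210.8,117,-177.4))"
```

```text
t: 28.88
eef_pos: [0.5936, -0.0764, 0.0144]
ee_rot: [-3.141, 0.0, -2.18]
force: [-1.7, 0.3, 5.9]
width: 0.0327
gripper_force: 15.0
t: 29.75
eef_pos: [0.5931, -0.0763, 0.1188]
ee_rot: [3.141, 0.0, -2.18]
force: [0.3, 0.2, -1.3]
width: 0.0323
gripper_force: 15.0
t 29.75 at [593.1 -76.3 118.8] [ 180.     0.  -124.9] w 32.3 gf 15.0 q6 -0.81
(473, 210.8, 117, -177.4) [-166.7  262.8    1.9] [0.    0.    0.916]
```

```bash
python3 -m jog '[[[-4,6,0,0,0,0.02,27],[-12,19,0,0,0,0.07,27],[-23,36,0,0,0,0.14,27],[-36,57,0,0,0,0.22,27],[-50,79,0,0,0,0.31,27],[-64,101,0,0,0,0.4,27],[-78,123,0,0,0,0.49,27],[-92,145,0,0,0,0.58,27],[-106,167,0,0,0,0.67,27],[-120,189,0,0,0,0.75,27],[-134,211,0,0,0,0.82,27],[-147,232,0,0,0,0.87,27],[-157,248,0,0,0,0.9,27],[-164,258,0,0,0,0.916,27],[-166.7,262.8,0,0,0,0.916,27],[-166.7,262.8,0,0,0,0.916,27],[-166.7,262.8,0,0,0,0.916,27]]]' 15;  python3 -c "
from h import *
plan((473,210.8,24.5,-177.4))
p,d=grab_frame('side');cv2.imwrite('pics/s8.png',cv2.resize(p[60:260,60:330],None,fx=2.5,fy=2.5))"
```

```text
t: 31.88
eef_pos: [0.4731, 0.2103, 0.1188]
ee_rot: [-3.141, -0.0, -3.096]
force: [0.6, 0.1, -0.7]
width: 0.0324
gripper_force: 15.0
t 31.88 at [473.1 210.3 118.8] [-180.    -0.  -177.4] w 32.4 gf 15.0 q6 -2.32
(473, 210.8, 24.5, -177.4) [ 0.1  0.5 94.3] [-0. -0.  0.]
```

View pics/s8.png

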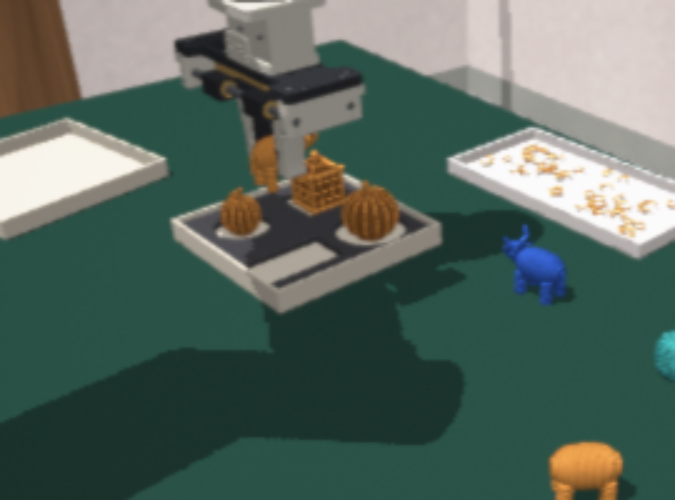

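The ox is held level at (280,155), head to +x, above the slot at (293,263). I'll set it down and back off.

```bash
python3 -m jog '[[[0,0.5,15,0,0,0,27],[0,0.5,40,0,0,0,27],[0,0.5,64,0,0,0,27],[0,0.5,80,0,0,0,27],[0,0.5,89,0,0,0,27],[0,0.5,93,0,0,0,27],[0,0.5,94.3,0,0,0,27],[0,0.5,94.3,0,0,0,27],[0,0.5,94.3,0,0,0,27]]]' 15;  python3 -m jog '[[[0,0,0,0,0,0,45],[0,0,0,0,0,0,45],[0,0,0,0,0,0,45],[0,0,-5,0,0,0,45],[0,0,-20,0,0,0,45],[0,0,-40,0,0,0,45],[0,0,-65,0,0,0,45],[0,0,-95,0,0,0,45],[0,-40,-110,0,0,0,45],[0,-90,-120,0,0,0,45],[0,-140,-120,0,0,0,45],[0,-190,-120,0,0,0,45],[0,-240,-120,0,0,0,45],[0,-240,-120,0,0,0,45],[0,-240,-120,0,0,0,45]]]' 15
python3 - <<'E'
from h import *
p,d=grab_frame('top');cv2.imwrite('pics/t9.png',p);s,_=grab_frame('side')
cv2.imwrite('pics/s9.png',np.vstack([cv2.resize(s[100:200,100:280],(720,400))[:300],cv2.resize(p[150:260,80:190],(300,300)).repeat(1,0) if 0 else cv2.resize(p[155:255,70:310],(720,300))]))
W=cloud('top',d);u0,v0=70,150
for n,(x,y) in dict(square=(572.5,313.5),lr=(577,215.5),sr=(474.5,309),slot=(479,211)).items():
    q=W[(np.abs(W[...,0]*1000-x)<44)&(np.abs(W[...,1]*1000-y)<44)&(W[...,2]>.032)&(W[...,2]<.09)]*1000
    b=cv2.minAreaRect(q[:,:2].astype(np.float32));c=cv2.minEnclosingCircle(q[:,:2].astype(np.float32))
    print(n,(x,y),'rect',np.round(b[0],1),np.round(b[1],1),round(b[2],1),'circ',np.round(c[0],1),round(c[1],1),'zmax',q[:,2].max().round(1))
E
```

```text
t: 33.05
eef_pos: [0.4734, 0.2115, 0.0251]
ee_rot: [3.141, 0.001, -3.096]
force: [0.8, -0.2, 0.2]
width: 0.0323
gripper_force: 15.0
t: 34.92
eef_pos: [0.4843, -0.0286, 0.1455]
ee_rot: [3.141, 0.001, -3.097]
force: [-0.3, 0.8, 0.6]
width: 0.0448
gripper_force: 0.0
square (572.5, 313.5) rect [571.9 314.1] [44.3 43.8] 2.9 circ [572.  314.3] 30.6 zmax 75.7
lr (577, 215.5) rect [574.8 214. ] [53.7 55.3] 17.8 circ [575.6 214.8] 29.1 zmax 76.6Traceback (most recent call last):
  File "<stdin>", line 8, in <module>
    return umr_maximum(a, axis, None, out, keepdims, initial, where)
ValueError: zero-size array to reduction operation maximum which has no identity
```

View pics/s9.png

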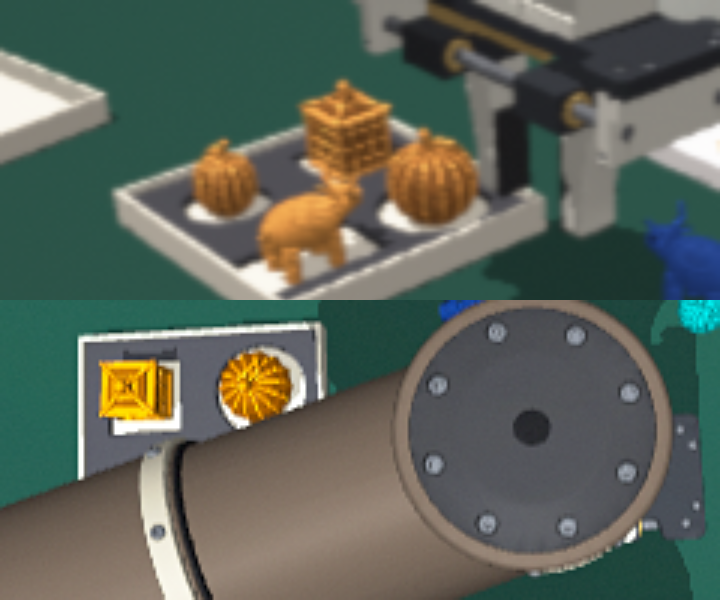

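All four look seated, though the arm hides two pockets from the top camera. I'll swing it clear and check the small pumpkin, ox and unfinished pieces.

```bash
python3 -m jog '[[[0,-40,-30,0,0,0,45],[0,-90,-60,0,0,0,45],[0,-140,-80,0,0,0,45],[0,-190,-80,0,0,0,45],[0,-240,-80,0,0,0,45],[0,-290,-80,0,0,0,45],[0,-340,-80,0,0,0,45],[0,-390,-80,0,0,0,45],[0,-420,-80,0,0,0,45],[0,-420,-80,0,0,0,45],[0,-420,-80,0,0,0,45]]]'
python3 - <<'E'
from h import *
p,d=grab_frame('top');W=cloud('top',d)
for n,(x,y) in dict(square=(572.5,313.5),lr=(577,215.5),sr=(474.5,309),slot=(479,211)).items():
    q=W[(np.abs(W[...,0]*1000-x)<44)&(np.abs(W[...,1]*1000-y)<44)&(W[...,2]>.032)&(W[...,2]<.09)]*1000
    if len(q)<20: print(n,'hidden');continue
    b=cv2.minAreaRect(q[:,:2].astype(np.float32));c=cv2.minEnclosingCircle(q[:,:2].astype(np.float32))
    print(n,(x,y),'rect',np.round(b[0],1),np.round(b[1],1),round(b[2],1),'circ',np.round(c[0],1),round(c[1],1),'zmax',q[:,2].max().round(1))
cv2.imwrite('pics/t10.png',p); s,_=grab_frame('side');cv2.imwrite('pics/s10.png',np.hstack([p[140:260,80:420],np.zeros((120,4,3),np.uint8),s[100:220,100:440]]))
E
```

```text
t: 36.4
eef_pos: [0.5039, -0.447, 0.2244]
ee_rot: [3.141, -0.0, -3.095]
force: [-0.0, 0.5, -0.6]
width: 0.0447
gripper_force: 0.0
square (572.5, 313.5) rect [571.9 314. ] [43.8 44.3] 2.1 circ [572.1 313.9] 30.7 zmax 74.9
lr (577, 215.5) rect [573.7 214.5] [54.8 54.9] 13.7 circ [575.9 214.3] 29.5 zmax 74.4
sr (474.5, 309) rect [473.2 308.8] [37.5 36.6] 89.7 circ [473.9 309. ] 20.0 zmax 61.1
slot (479, 211) rect [480.  211.3] [70.4 33.1] 3.0 circ [479.9 214.7] 35.4 zmax 68.0
```

View pics/s10.png

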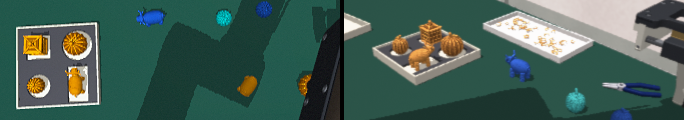

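All four are within about 3 mm of their pocket centres, with their tops at the right seated heights. The headless ox is still where it started and nothing went near the open pumpkin, so I'll hand in.

```bash
python3 -c "
from station import arm
print(arm.job_done())"
```

```text
the job is handed in; nothing more can be done
None
```

All four ornaments stand upright in their own pockets, the two unfinished pieces were left where they stand, and the job was handed in at about 36 s; no verdict came back.

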